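# Load the winder's reel and hold its brake release at the mark

## Robot

A 7-joint arm with a two-finger parallel gripper is mounted at the origin on the work surface. World frame = base frame: x ahead of the robot, y to its left, z up, the work surface at z = 0. Lengths are in mm, angles in rad, forces in N, time in s.
With the tool pointing down it reaches from about 400 to 875 mm from the base axis. Payload 6.5 kg.
Tool frame: the origin (TCP) lies midway between the tips of the shut fingers; the grasp point (between the pads) lies 19 mm behind it; y points along the fingers, z is the direction in which the jaws open and shut, and the axes are right-handed (so a half turn about y gives the same grasp; the last joint's range is limited). The gripper opens to 85 mm and grips with 20 to 120 N. Pads are 22 mm wide; open, the fingers measure 114 mm over their backs; the gripper's body (76 mm by 85 mm) begins 54 mm behind the grasp point. The pads swing forward as they close: fully open they stand 13 mm farther back than shut.
Start: joints at [1.072, 0.536, -0.004, 1.538, 0.003, 1.067, -0.071], TCP at [272.614, -590.061, 231.29] pointing down, gripper open.
Joint ranges: [-2.7, 2.7], [-0.37, 2.16], [-1.27, 1.26], [0.24, 2.4], [-1.31, 4.45], [0.19, 1.91], [-2.76, 2.76]. Speed limits (rad/s): [2.39, 2.39, 3.14, 3.14, 3.14, 3.14, 3.14].

## Interface

Orientations are given as [roll, pitch, yaw] about the fixed x, y, z axes, in that order (R = Rz(yaw) Ry(pitch) Rx(roll)).
In Python, from station import read_state, camera, camera_model, finish_job gives the robot as it stands. The module is installed in compiled form; this text tells all that it offers.
- The arm moves only by the tool arm_command, never from a script. Its argument "steps" is one flat list of numbers, 5 for each row, row after row: the finger opening in cm, from 0 to 8.54, then the shift along the tool's x, y, z in cm, then the turn about the tool's y in rad. A call has exactly 8 rows; each row shifts and turns the commanded pose from where the row before left it, along the tool's axes as they then stand; what a row does not reach is not made up. A row lasts 1/8 s, in which the tool goes at most 62.5 mm and 10.7 degrees, less where a joint would pass 70% of its speed; a pose out of reach is approached as far as the arm can. A call with a gripper value outside its range is refused whole. The fingers move at their own pace and stop on an object; the grip force is fixed at half the most. Time passes only in rows, so rows that do not move let the fingers close, or fill a call up. It gives the time, the measured TCP pose, the force and the opening at its end, in the units of the state.
- read_state(): the state, without advancing time (a new reading comes with each control period).
- camera(name): name is "side" or "top"; returns the picture (400x640x3 uint8, red, green, blue); there is no depth.
- camera_model(name): a dict with "vfov" (degrees; the focal length in pixels is half the picture's height over the tangent of half this angle, whatever the lens; pixels are square), "cx", "cy" (the principal point, pixels), "k1" (the pictures are not rectified: a ray, as slopes to the right and down, at radius r is drawn at 1 + k1 r^2 times it, then the intrinsics apply), "position" and "rotation" of the camera in the world. Camera axes: x right, y up, looking along -z (the intrinsics and any distortion apply to the point x, -y, -z); pixel columns grow to the right and rows downward; lengths in mm; the calibration is good to about 2 mm. A picture is of the moment at which its call begins. camera_model takes no time and is no camera call.
- finish_job(): hands the job in, once; it reports no verdict.
The state is a dict: "t": time; "joint_positions": joint angles; "qvel": joint speeds; "joint_torque": joint torques, N m; "eef_pos": TCP position; "eef_rot": TCP orientation; "ft_force": force on the tool from outside, world axes, zero at the start; "moment": the same for the moment, N m; "grip_width": finger opening in mm.
Only numpy, scipy, OpenCV 4.12 (cv2) and the standard library are available. Lean on these libraries where they do the work, as an engineer would, in place of code of your own. Each camera call takes 0.05 s, during which the arm holds its last target. There are 200 camera calls.

## Task

Get the bench winder ready to spin: take the empty flanged reel, put it on the winder's upright spindle so that it sits fully down on the round platter, and let go of it. Then pull the spring-loaded brake-release handle out until its pointer is level with the set clip on the scale rail, and keep holding it there: the program finishes with the handle still held at the mark, because the spring takes it back if it is let go. Leave the other things on the bench where they are.

Things in the scene. Friction and masses are not known exactly. Their poses are not given: they have to be found in the camera images.
- reel_center (a point): Centre (on the axis, half-way up) of the loose, empty grey plastic reel standing upright on the bench, z up: two flanges 56 mm in diameter, 6 mm thick, on a 34 mm hub; 60 mm tall; through bore 20 mm in diameter. Same both ways up, about 80 g; can be gripped across the flanges. It stands 120 mm or more from a roll of tape and a jar, in changing places.
- winder: Bench winder, fixed, origin on the bench. x points from its handle side (facing the robot) to its spindle side, y to its left. Grey housing x -10 to 120, y -80 to 80, 45 mm high; on it a platter 100 mm in diameter, top 53 mm high, centre x 55, y 0. Bed plate x -173 to -10, y -60 to 60, 10 mm high, with the handle's guide and at y 44 to 54 the scale rail (30 mm high).
- spindle_seat (a point): Centre of the platter's top face, 53 mm above the bench, where the reel's underside rests and the steel spindle rises: 15 mm in diameter, 75 mm tall above this point, the last 12 mm tapering to 6 mm. Axes as the winder's.
- pull (a joint): How far the brake-release handle is pulled out, in m: 0 = home (at rest, where the spring keeps it), up to 0.085 at the stop. It slides straight along the winder's -x direction. The spring pulls it back with 3 N at home, growing by 1 N per 10 mm.
- pull_grip (a point): Grip point of the handle, an upright grey paddle 12 mm thick along the winder's x (the pulling direction) and 44 mm wide along y, top 84 mm above the bench. The point is on its mid-plane, 65 mm above the bench. It can be pinched from above across the 12 mm; at home 49 mm are free between paddle and housing. Moves with the handle; axes as the winder's.
- pointer (a point): Tip of the steel pointer, a tab 6 mm thick that sticks out of the paddle towards +y of the winder, ending just beside the scale rail. In line with the paddle's mid-plane; moves with the handle. 35 mm above the bench.
- mark (a point): The mark: centre of the steel set clip on the scale rail, 35 mm above the bench; a 20 x 16 mm foot with an upright fin 6 mm thick, 31 mm high overall. The pointer is at the mark when pointer and fin have the same x along the winder's x (sideways they stay apart). Fixed, 30 to 60 mm out from the pointer's home; it does not stop the handle. Axes as the winder's.
- tape: Bystander: loose roll of amber tape lying flat, a ring 94 mm in diameter, 76 mm hole, 48 mm tall. Origin at the centre of its underside.
- jar: Bystander: loose closed jar, 60 mm in diameter, 75 mm tall. Origin at the centre of its underside.
- wrench: Bystander: loose wrench lying on the bench along its x axis.
- screwdriver: Bystander: loose screwdriver lying on the bench along its x axis.
- carton: Bystander: loose cardboard carton 90 x 60 x 40 mm. Origin at the centre of its underside.
- drill: Bystander: cordless drill standing on its battery pack, about 220 mm tall and 240 mm long along its y axis.
Things that resemble listed ones, but are neither listed nor needed, are in the scene too. Leave any green or purple look-alike of the part that bears reel_center alone.

How it is judged (in metres and radians):
On the way, in this order (a step that is already met when the one before it is completed fails the run):
1. the reel sits fully down on the platter round the spindle, let go, with the handle still home (horizontal distance between reel_center and spindle_seat below 0.005 m and z of reel_center in the frame of spindle_seat between 0.025 and 0.034 m and angle between reel_center's own z axis and vertical below 0.08 rad and contact force between the fingers and reel below 0.1 N and value of joint pull below 0.01 m), for 0.2 s.
2. the handle is held by the gripper with its pointer at the clip (x of pointer in the frame of mark between -0.007 and 0.007 m and contact force between the fingers and pull above 2 N), for 0.3 s.
At the end, for the whole second after the job is handed in: The reel stands on the platter round the spindle (axis within 5 mm, upright within 0.08 rad, fully down, not touched by the robot); the handle's pointer is within 7 mm of the clip along the slide and at rest, held by the gripper's fingers (more than 2 N), with no loose thing wedged against it (all of step 2 and horizontal distance between reel_center and spindle_seat below 0.005 m and z of reel_center in the frame of spindle_seat between 0.025 and 0.034 m and angle between reel_center's own z axis and vertical below 0.08 rad and contact force between each of the arm, the fingers and reel below 0.1 N and velocity of joint pull between -0.01 and 0.01 m/s and contact force between each of tape, jar, wrench, screwdriver, carton, drill, reel and pull below 0.2 N); the arm keeps its last pose, push and grip.
It fails at once if a bystander (tape, jar, wrench, screwdriver, carton or drill) is moved by more than 30 mm (distance of any of tape, jar, wrench, screwdriver, carton, drill from where it was at the start of the episode above 0.03 m).
It also fails if it takes over 48 s, if anything falls off the work surface, if the arm or the gripper's body presses on something with over 40 N, if the wrist force passes 120 N, or if a joint passes its speed limit or range.

## Working session

There is one attempt and no reset: what is moved stays moved. The work goes in short steps, Python scripts to look and compute and a tool call to move; the robot and the scene stay as the last step left them, time stands still between calls to the robot, and variables do not carry over. Pictures are saved under pics/ and viewed, about 8 in all and at most 12, crops included, and the job is handed in when it is done.

Besides the shell and the picture viewer there is one more tool, called after "Request:" as name(argument=value, ...) on one line, values as JSON. arm_command: Moves the arm, as the interface text tells. Its arguments: {"type":"object","properties":{"steps":{"type":"array"}},"required":["steps"]}

```bash
mkdir -p pics
cat > h.py <<'E'
import numpy as np, cv2
from station import *
def fl(m): return 200/np.tan(np.radians(m["vfov"])/2)
def ray(name,u,v):
    m=camera_model(name); f=fl(m)
    x,y=(u-m["cx"])/f,(v-m["cy"])/f
    d=np.hypot(x,y); r=d
    for _ in range(30): r=d/(1+m["k1"]*r*r)
    s=r/d if d>0 else 1
    D=np.array(m["rotation"])@np.array([x*s,-y*s,-1]); return np.array(m["position"]),D
def onz(name,u,v,z):
    p,D=ray(name,u,v); return p+D*(z-p[2])/D[2]
def proj(name,P):
    m=camera_model(name); f=fl(m)
    c=np.array(m["rotation"]).T@(np.array(P,float)-np.array(m["position"]))
    x,y=c[0]/-c[2],-c[1]/-c[2]; s=1+m["k1"]*(x*x+y*y)
    return m["cx"]+f*x*s, m["cy"]+f*y*s
def save(name,fn):
    a=camera(name); cv2.imwrite(fn,cv2.cvtColor(a,cv2.COLOR_RGB2BGR)); return a
E
python3 - <<'E'
from h import *
a=save("top","pics/t0.png");b=save("side","pics/s0.png")
for n in("top","side"):print(camera_model(n))
s=read_state();print(s)
E
```

```text
{'vfov': 52.97539523700078, 'cx': 320.19911032120245, 'cy': 202.86833055252845, 'k1': -0.02421790153953651, 'position': array([ 416.60124638,  104.4686081 , 1481.46979594]), 'rotation': array([ 0.03234079, -0.01282856, -1.5618931 ])}
{'vfov': 44.49334242909364, 'cx': 319.1595204174492, 'cy': 205.2818050929316, 'k1': 0.040477160627082766, 'position': array([1394.35246614,  721.95826912, 1028.05499437]), 'rotation': array([0.86596301, 0.00303738, 2.1767136 ])}
{'t': 0.1, 'joint_positions': array([ 1.07178731,  0.53714345, -0.00446916,  1.53880444,  0.00260847,
        1.06731062, -0.07122637]), 'qvel': array([ 0.00037927, -0.0011438 ,  0.00019493, -0.00292581, -0.00024157,
        0.00013469,  0.00199318]), 'joint_torque': array([ 3.90235175e-03, -5.84558058e+01,  1.05226178e+00, -2.59772229e+01,
        1.25857917e-02,  4.70025392e-03,  2.71535362e-05]), 'eef_pos': array([ 272.37442586, -589.52203399,  230.45430279]), 'eef_rot': array([-1.57245243e+00, -1.14032789e-04, -2.70870778e+00]), 'ft_force': array([ 0.70547781, -0.07977739,  0.68863509]), 'moment': array([0.00556857, 0.04011321, 0.03758248]), 'grip_width': 85.33463238418118}
```

View pics/t0.png

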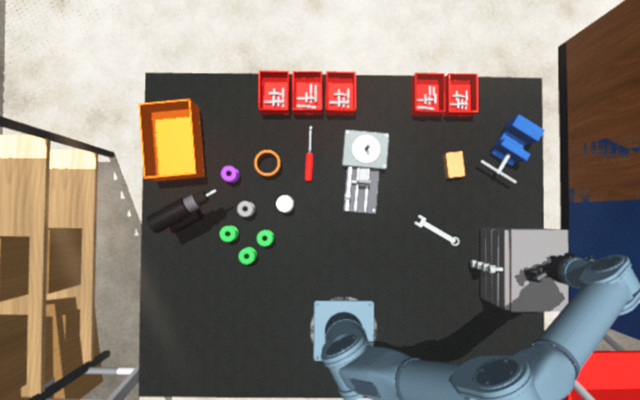

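View pics/s0.png

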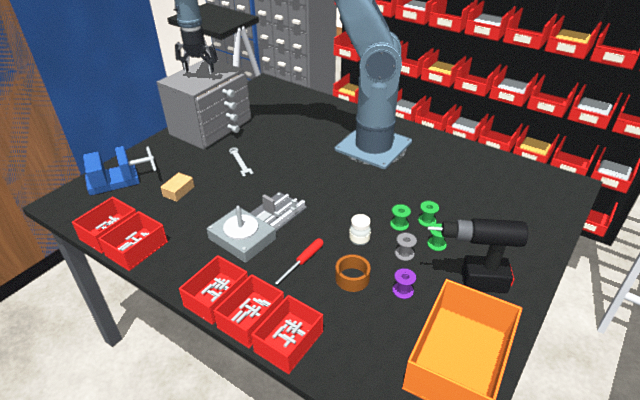

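The top view has the grey reel at about (246,209). Green look-alikes are at (229,233), (265,238) and (247,256), and a purple one at (230,174). The winder is at about (365,150) with its handle side toward the robot; the jar is at (285,204). The rotation comes as rpy, so I'll fix that and measure.

```bash
sed -i 's/np.array(m\["rotation"\])/RM(m)/g' h.py
cat >> h.py <<'E'
from scipy.spatial.transform import Rotation as Ro
def RM(m): return Ro.from_euler("xyz",m["rotation"]).as_matrix()
def tri(ua,ub):
    (p,d),(q,e)=ray("top",*ua),ray("side",*ub)
    d=d/np.linalg.norm(d);e=e/np.linalg.norm(e)
    t=np.linalg.lstsq(np.c_[d,-e],q-p,rcond=None)[0]
    A,B=p+t[0]*d,q+t[1]*e; return (A+B)/2,np.linalg.norm(A-B)
E
python3 - <<'E'
from h import *
print(onz("top",345,330,0),proj("side",[0,0,0]))
a=cv2.imread("pics/t0.png");b=cv2.imread("pics/s0.png")
c=cv2.resize(a[120:225,330:405],None,fx=5,fy=5,interpolation=cv2.INTER_CUBIC)
d=cv2.resize(b[180:265,200:315],None,fx=5,fy=5,interpolation=cv2.INTER_CUBIC)
o=np.zeros((600,800,3),np.uint8)
o[:525,:375]=c; d=cv2.resize(d,(425,314)); o[:314,375:]=d
e=cv2.resize(a[190:230,225:268],None,fx=6,fy=6,interpolation=cv2.INTER_CUBIC); o[330:570,400:658]=e
cv2.imwrite("pics/c1.png",o)
# reel grey mask
for n,im,(x0,y0,x1,y1) in(("top",a,(232,197,262,222)),("side",b,(392,228,420,262))):
    s=im[y0:y1,x0:x1].astype(int); m=((s.max(2)-s.min(2)<25)&(s.max(2)>85)).astype(np.uint8)
    k,l,st,ce=cv2.connectedComponentsWithStats(m); i=1+st[1:,4].argmax(); print(n,st[i],ce[i]+[x0,y0], "bbox",st[i][:2]+[x0,y0])
    if n=="top":
        cs,_=cv2.findContours((l==i).astype(np.uint8),cv2.RETR_EXTERNAL,2); (u,v),r=cv2.minEnclosingCircle(cs[0]); print(u+x0,v+y0,r,onz("top",u+x0,v+y0,60), onz("top",*(ce[i]+[x0,y0]),60))
E
```

```text
[-1.00027857 -9.23807902  0.        ] (np.float64(373.0243695737676), np.float64(145.4517448675441))
top [  4   3  19  17 240] [245.35       208.12916667] bbox [236 200]
245.42682933807373 208.0365858078003 9.476031303405762 [442.00017201 350.9514677   60.        ] [441.67020191 351.21817561  60.        ]
side [  2   4  23  29 471] [405.31422505 245.77282378] bbox [394 232]
```

View pics/c1.png

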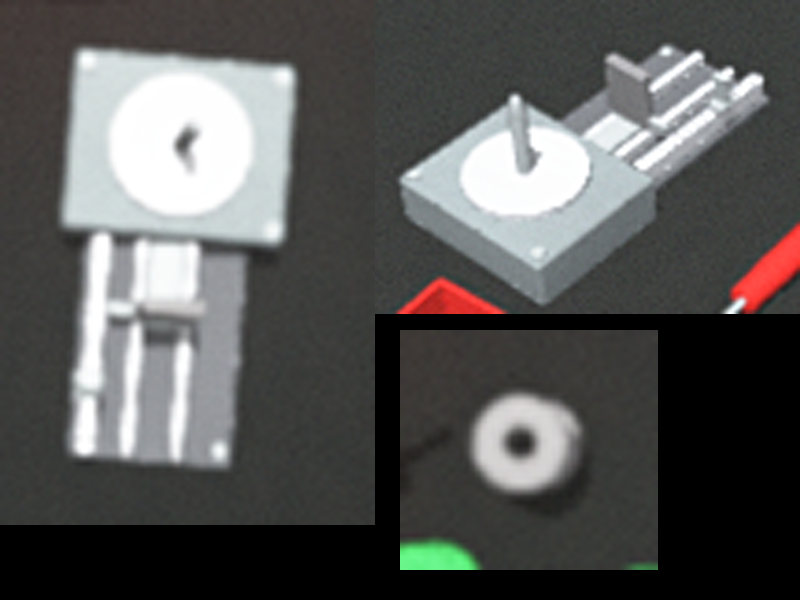

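The crop shows the winder from above. Its housing corners are at crop (78,48), (296,66), (283,243) and (62,228), the platter at (181,144), the pointer at about (120,309) and the clip at about (90,382). The reel bore is at full-image (244.6,208.4). Next I'll compute positions.

Run:
```python
from h import *
a=cv2.imread("pics/t0.png");b=cv2.imread("pics/s0.png")
g=lambda x,y:((x+.5)/5-.5+330,(y+.5)/5-.5+120)
# platter white
s=a[130:175,345:392]; m=(s.min(2)>225).astype(np.uint8)
k,l,st,ce=cv2.connectedComponentsWithStats(m); i=1+st[1:,4].argmax(); cs,_=cv2.findContours((l==i).astype(np.uint8),cv2.RETR_EXTERNAL,1); c=max(cs,key=len)
(u,v),ax,_=cv2.fitEllipse(c); u+=345;v+=130; print("platter px",u,v,ax,onz("top",u,v,53))
C=[onz("top",*g(*p),45)[:2] for p in((78,48),(296,66),(283,243),(62,228))]
print(np.round(C,1),"ctr",np.mean(C,0))
# FL=0,FR=1,NR=2,NL=3 ; left is +y
ex=(C[0]-C[3]+C[1]-C[2]);ey=(C[0]-C[1]+C[3]-C[2]);print(np.linalg.norm(ex)/2,np.linalg.norm(ey)/2)
y1=np.arctan2(ex[1],ex[0]);y2=np.arctan2(-ey[0],ey[1]);print("yaw",y1,y2)
yaw=(130*y1+160*y2)/290;X=np.array([np.cos(yaw),np.sin(yaw)]);Y=np.array([-X[1],X[0]])
seat=onz("top",u,v,53)[:2];org=seat-55*X
print("seat vs corners",seat,np.mean(C,0), "org",org)
for n,p,z in(("pointer",(118,308),38),("clip",(90,382),45),("clip",(90,382),35),("paddle",(172,310),84)):
    P=onz("top",*g(*p),z)[:2]-org; print(n,P@X,P@Y)
print("reel",onz("top",244.6,208.4,60))
# spindle tip side crop: d scaled 425/575*5 
k=425/115; tip=((513-375)/k+200,97/k+180); print("tip side",tip,"pred",proj("side",[*seat,128]),"top pred",proj("top",[*seat,128]))
for n in("top","side"):print(n,"reel pred",proj(n,[*onz("top",244.6,208.4,60)[:2],60]),"platter",proj(n,[*seat,53]))
for r,nm in ((s,0),):pass
```

```text
platter px 365.70405769348145 148.1729507446289 (28.14086151123047, 28.409027099609375) [660.68055135 -74.84214338  53.        ]
[[ 730.1   -1.4]
 [ 719.  -159.3]
 [ 590.4 -150.2]
 [ 599.5    9.3]] ctr [659.72281369 -75.39682985]
129.9551379834839 158.97842873511252
yaw -0.07617930755384954 -0.06357247410191288
seat vs corners [660.68055135 -74.84214338] [659.72281369 -75.39682985] org [605.81227699 -71.03787365]
pointer -65.52713452374647 34.52534984746429
clip -120.83937702736246 51.19089481082507
clip -120.28205226920251 50.419505141660565
paddle -68.23622030552026 0.7857872268970865
reel [440.68774243 353.85483347  60.        ]
tip side (237.34117647058824, 206.24705882352941) pred (np.float64(236.53792339501484), np.float64(205.77237075569536)) top pred (np.float64(368.48498214828317), np.float64(144.45711936852732))
top reel pred (np.float64(244.59999999999997), np.float64(208.4)) platter (np.float64(365.70405769348145), np.float64(148.17295074462893))
side reel pred (np.float64(405.33498124056655), np.float64(238.2342393631747)) platter (np.float64(239.40987008206912), np.float64(225.2130984031459))
```

Seat is (660.7,-74.8) with yaw -0.07, and the size checks agree. Pointer home is at x -65.5 and the clip at -120.5, so the pull is about 55 mm. The reel is at (441,353). I'll turn first to yaw -1.64, which puts the jaws along the winder's x, while rising.

Request:
arm_command(steps=[8.5, 0, -0.7, 0, -0.134, 8.5, 0, -0.7, 0, -0.134, 8.5, 0, -0.7, 0, -0.134, 8.5, 0, -0.7, 0, -0.134, 8.5, 0, -0.7, 0, -0.134, 8.5, 0, -0.7, 0, -0.134, 8.5, 0, -0.7, 0, -0.134, 8.5, 0, -0.7, 0, -0.134])

```text
t: 1.1
eef_pos: [272.4, -589.8, 287.0]
eef_rot: [-1.571, 0.001, -1.632]
ft_force: [0.4, 0.3, 0.1]
grip_width: 84.9
```

Request:
arm_command(steps=[8.5, -5.1, 0, 3.27, 0, 8.5, -5.1, 0, 3.27, 0, 8.5, -5.1, 0, 3.27, 0, 8.5, -5.1, 0, 3.27, 0, 8.5, -5.1, 0, 3.27, 0, 8.5, -5.1, 0, 3.27, 0, 8.5, -5.1, 0, 3.27, 0, 8.5, -5.1, 0, 3.27, 0])

```text
t: 2.1
eef_pos: [561.2, -198.7, 287.0]
eef_rot: [-1.571, -0.0, -1.637]
ft_force: [0.5, -0.6, -0.6]
grip_width: 84.8
```

Request:
arm_command(steps=[8.5, -5.6, 0, -1.6, 0, 8.5, -5.6, 0, -1.6, 0, 8.5, -5.6, 0, -1.6, 0, 8.5, -5.6, 0, -1.6, 0, 8.5, -5.6, 0, -1.6, 0, 8.5, -5.6, 0, -1.6, 0, 8.5, -5.6, 0, -1.6, 0, 8.5, -5.6, 0, -1.6, 0])

```text
t: 3.1
eef_pos: [461.7, 256.6, 287.1]
eef_rot: [-1.571, -0.0, -1.637]
ft_force: [0.7, 0.4, -1.1]
grip_width: 85.0
```

Request:
arm_command(steps=[8.5, -4.75, 0, -1.4, 0, 8.5, -4.75, 0, -1.4, 0, 8.5, 0, 3, 0, 0, 8.5, 0, 4, 0, 0, 8.5, 0, 4, 0, 0, 8.5, 0, 4, 0, 0, 8.5, 0, 2, 0, 0, 8.5, 0, 0, 0, 0])

```text
t: 4.1
eef_pos: [440.1, 351.3, 116.3]
eef_rot: [-1.573, -0.002, -1.637]
ft_force: [0.3, 0.1, 0.3]
grip_width: 84.9
```

Run:
```python
from h import *
save("top","pics/t1.png");b=save("side","pics/s1.png")
s=read_state();print(s["eef_pos"],s["eef_rot"])
a=cv2.imread("pics/t1.png");b=cv2.imread("pics/s1.png")
o=np.zeros((480,800,3),np.uint8)
o[:,:400]=cv2.resize(a[160:280,195:295],(400,480));o[:,400:]=cv2.resize(b[160:280,355:455],(400,480))
cv2.imwrite("pics/c2.png",o)
```

```text
[441.2745627  352.65047368 118.46492353] [-1.56961359e+00  1.27720976e-03 -1.63672747e+00]
```

View pics/c2.png

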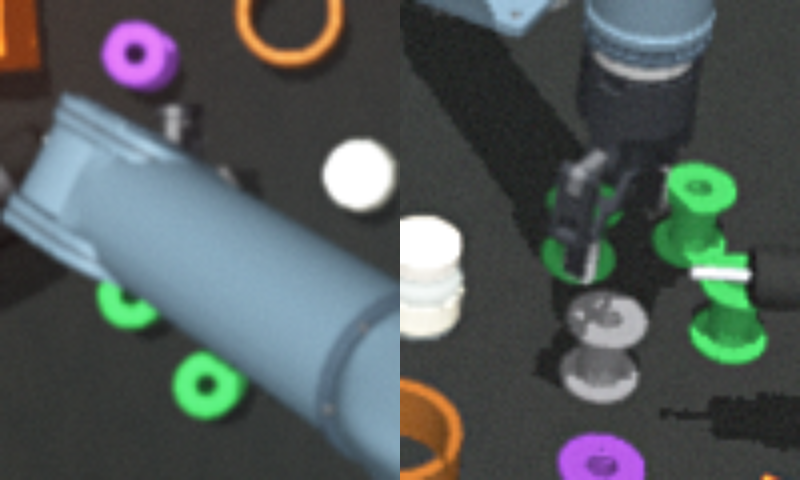

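The side crop shows the gripper above the grey reel, with the reel top at (406.7,238.7) against a predicted (405.3,238.2). The arm hides it from the top camera. I'll check quickly where the finger tips should appear.

Run:
```python
from h import *
p=np.array([441.3,352.6,118.5])
z=np.array([.998,-.066,0])
for k in(42.5,-42.5):
  for h in(0,13):
    q=proj("side",p+k*z+[0,0,h]); print(k,h,q,((q[0]-355)*4+400,(q[1]-160)*4))
print(tri((244.6,208.4),(406.3,238.5)))
```

```text
42.5 0 (np.float64(399.0387514728935), np.float64(231.24279910535324)) (np.float64(576.1550058915741), np.float64(284.97119642141297))
42.5 13 (np.float64(399.5355631434992), np.float64(227.71461534414786)) (np.float64(578.1422525739968), np.float64(270.85846137659144))
-42.5 0 (np.float64(415.0237412548297), np.float64(214.8539167286341)) (np.float64(640.0949650193188), np.float64(219.41566691453636))
-42.5 13 (np.float64(415.6030183867807), np.float64(211.354438617967)) (np.float64(642.4120735471229), np.float64(205.41775447186797))
(array([440.07470775, 355.18396871,  59.13581739]), np.float64(2.640678065583724))
```

Request:
arm_command(steps=[8.5, -0.15, 2.5, 0, 0, 8.5, 0, 2.5, 0, 0, 8.5, 0, 1.5, 0, 0, 8.5, 0, 1.5, 0, 0, 8.5, 0, 0.8, 0, 0, 8.5, 0, 0, 0, 0, 4, 0, 0, 0, 0, 4, 0, 0, 0, 0])

```text
t: 5.2
eef_pos: [441.2, 353.8, 30.2]
eef_rot: [-1.57, 0.001, -1.637]
ft_force: [-3.4, -3.7, 14.2]
grip_width: 53.4
```

Request:
arm_command(steps=[4, 0, 0, 0, 0, 4, 0, 0, 0, 0, 4, 0, 0, 0, 0, 4, 0, 0, 0, 0, 4, 0, -0.5, 0, 0, 4, 0, -1, 0, 0, 4, 0, 0, 0, 0, 4, 0, 0, 0, 0])

```text
t: 6.2
eef_pos: [440.8, 353.3, 44.3]
eef_rot: [-1.571, 0.0, -1.637]
ft_force: [0.4, -0.1, -1.3]
grip_width: 53.1
```

Width is 53 mm where I expected 56, so I'll lift and look.

Request:
arm_command(steps=[4, 0, -5, 0, 0, 4, 0, -5, 0, 0, 4, 0, -5, 0, 0, 4, 0, -3, 0, 0, 4, 0, 0, 0, 0, 4, 0, 0, 0, 0, 4, 0, 0, 0, 0, 4, 0, 0, 0, 0])

```text
t: 7.2
eef_pos: [440.3, 353.0, 223.2]
eef_rot: [-1.572, -0.001, -1.637]
ft_force: [-1.4, -0.2, -0.7]
grip_width: 53.2
```

Run:
```python
from h import *
save("top","pics/t2.png");b=save("side","pics/s2.png")
s=read_state();print(s["eef_pos"],s["eef_rot"],s["grip_width"])
b=cv2.imread("pics/s2.png"); u,v=map(int,proj("side",s["eef_pos"])); print(u,v)
cv2.imwrite("pics/c3.png",cv2.resize(b[v-50:v+50,u-60:u+60],(720,600),interpolation=cv2.INTER_CUBIC))
```

```text
[440.52314679 353.26934378 223.67304694] [-1.57166077e+00 -6.06033649e-04 -1.63656053e+00] 53.14780227961601
412 193
```

View pics/c3.png

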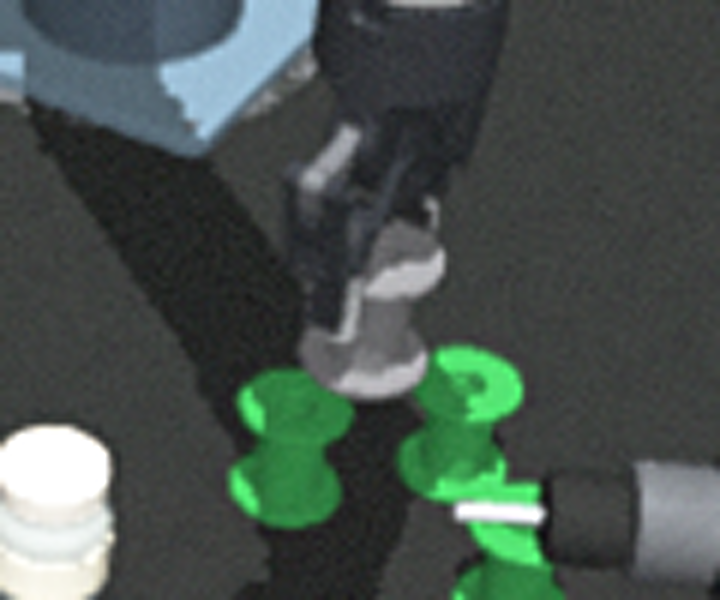

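The reel is held, but in the side crop its axis seems to lean, top flange at about (405,250) and bottom flange at about (365,365). I'll compare that with an upright prediction.

Run:
```python
from h import *
c=lambda q:(round((q[0]-352)*6),round((q[1]-143)*6))
t=np.linspace(0,2*np.pi,60)
for z in(193.5,199.5,247.5,253.5):
    P=[c(proj("side",[440.5+28*np.cos(k),354+28*np.sin(k),z])) for k in t]; P=np.array(P)
    print(z,c(proj("side",[440.5,354,z])),"x",P[:,0].min(),P[:,0].max(),"y",P[:,1].min(),P[:,1].max())
for d in([10,0],[0,10]):print(d,c(proj("side",[440.5+d[0],354+d[1],193.5])))
b=cv2.imread("pics/s2.png")[143:243,352:472].astype(int)
m=((b.max(2)-b.min(2)<22)&(b.max(2)>100)).astype(np.uint8); m[:35]=0;m[70:]=0
k,l,st,ce=cv2.connectedComponentsWithStats(m)
for s in st[1:]:
    if s[4]>12: print(s[:4]*6,s[4])
```

```text
193.5 (354, 354) x 290 419 y 314 396
199.5 (356, 344) x 291 420 y 304 385
247.5 (369, 258) x 303 435 y 218 299
253.5 (371, 247) x 305 437 y 207 288
[10, 0] (344, 366)
[0, 10] (375, 362)
[306 222 138 174] 315
```

The observed flanges match an upright reel with the same small offset at top and bottom (about 3 mm, the side camera's known bias). So the reel is straight in the grip. Carrying it over the spindle.

Request:
arm_command(steps=[4, 2, 0, 1.2, 0, 4, 3.2, 0, 1.92, 0, 4, 3.2, 0, 1.92, 0, 4, 3.2, 0, 1.92, 0, 4, 3.2, 0, 1.92, 0, 4, 3.2, 0, 1.92, 0, 4, 3.2, 0, 1.92, 0, 4, 3.2, 0, 1.92, 0])

```text
t: 8.3
eef_pos: [571.2, 99.2, 224.1]
eef_rot: [-1.571, 0.0, -1.637]
ft_force: [-0.1, 0.4, -2.1]
grip_width: 53.0
```

Request:
arm_command(steps=[4, 3.2, 0, 1.92, 0, 4, 3.2, 0, 1.92, 0, 4, 3.2, 0, 1.92, 0, 4, 3.2, 0, 1.92, 0, 4, 2.9, 0, 1.8, 0, 4, 1, 2, 0.6, 0, 4, 0, 2, 0, 0, 4, 0, 0, 0, 0])

```text
t: 9.3
eef_pos: [657.8, -70.8, 181.1]
eef_rot: [-1.577, 0.001, -1.634]
ft_force: [0.4, -0.3, 0.1]
grip_width: 53.1
```

Run:
```python
from h import *
save("top","pics/t3.png");save("side","pics/s3.png")
s=read_state();print(s["eef_pos"],s["eef_rot"],s["grip_width"],s["ft_force"])
p=s["eef_pos"];b=cv2.imread("pics/s3.png"); 
z0=p[2]-30
f=lambda P:[round((proj("side",P)[0]-185)*6),round((proj("side",P)[1]-140)*6)]
for z in(0,6,54,60):print(z,f([p[0],p[1],z0+z]))
for d in([10,0,0],[0,10,0]):print(d,f(np.array([p[0],p[1],z0])+d))
print("tip",f([660.7,-74.8,128]),"seat",f([660.7,-74.8,53]))
t=np.linspace(0,2*np.pi,60)
for z in(0,60):
  P=np.array([f([p[0]+28*np.cos(k),p[1]+28*np.sin(k),z0+z]) for k in t]);print(z,P.min(0),P.max(0))
cv2.imwrite("pics/c4.png",cv2.resize(b[140:240,185:295],(660,600),interpolation=cv2.INTER_CUBIC))
```

```text
[659.78296227 -70.97042832 183.94462324] [-1.57188934e+00  9.18745731e-04 -1.63432207e+00] 53.337738818412056 [-0.88043492 -0.02895323  0.45601991]
0 [310, 354]
6 [309, 344]
54 [297, 263]
60 [296, 252]
[10, 0, 0] [296, 366]
[0, 10, 0] [327, 362]
tip [309, 395] seat [326, 511]
0 [250 317] [371 393]
60 [233 215] [358 291]
```

View pics/c4.png

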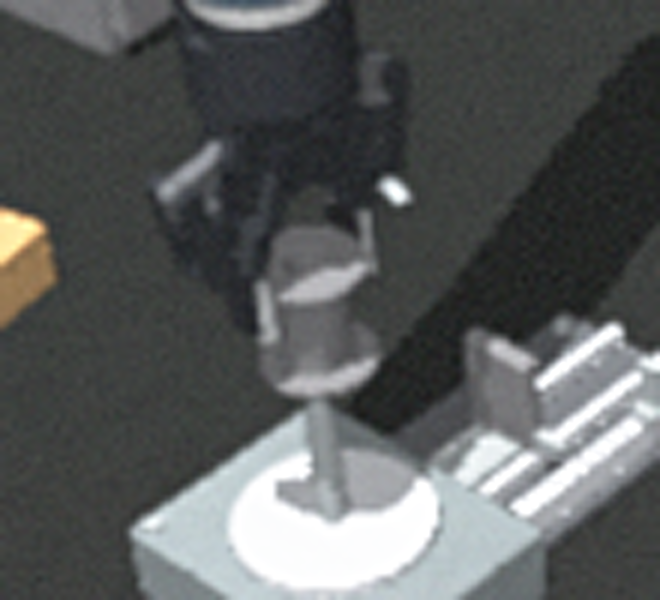

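The reel's bottom flange centre is at (320,354) against a predicted (310,354), and the spindle tip at (318,400) against (309,395). Both carry the same camera bias, so the TCP should go to the measured seat: 4 mm sideways and 1 mm forward. Then I'll descend while watching the force.

Request:
arm_command(steps=[4, 0.37, 0, 0.12, 0, 4, 0, 1.5, 0, 0, 4, 0, 1, 0, 0, 4, 0, 1, 0, 0, 4, 0, 1, 0, 0, 4, 0, 0.5, 0, 0, 4, 0, 0, 0, 0, 4, 0, 0, 0, 0])

```text
t: 10.4
eef_pos: [661.6, -76.7, 134.7]
eef_rot: [-1.57, 0.0, -1.637]
ft_force: [0.2, -0.8, -0.0]
grip_width: 53.7
```

Request:
arm_command(steps=[4, 0, 1, 0, 0, 4, 0, 1, 0, 0, 4, 0, 1, 0, 0, 4, 0, 1, 0, 0, 4, 0, 0.6, 0, 0, 4, 0, 0.4, 0, 0, 4, 0, 0, 0, 0, 4, 0, 0, 0, 0])

```text
t: 11.4
eef_pos: [661.5, -76.7, 84.6]
eef_rot: [-1.57, 0.0, -1.637]
ft_force: [0.6, 0.1, -1.5]
grip_width: 53.2
```

Request:
arm_command(steps=[4, 0, 0.1, 0, 0, 4, 0, 0.1, 0, 0, 4, 0, 0, 0, 0, 8.5, 0, 0, 0, 0, 8.5, 0, 0, 0, 0, 8.5, 0, 0, 0, 0, 8.5, 0, 0, 0, 0, 8.5, 0, 0, 0, 0])

```text
t: 12.4
eef_pos: [661.3, -76.7, 82.2]
eef_rot: [-1.571, 0.0, -1.637]
ft_force: [-0.3, -1.3, 0.7]
grip_width: 85.0
```

Request:
arm_command(steps=[8.5, 0, -1, 0, 0, 8.5, 0, -2, 0, 0, 8.5, 0, -3, 0, 0, 8.5, 0, -4, 0, 0, 8.5, 0, -4, 0, 0, 8.5, 0, 0, 0, 0, 8.5, 0, 0, 0, 0, 8.5, 0, 0, 0, 0])

```text
t: 13.4
eef_pos: [660.5, -76.8, 221.3]
eef_rot: [-1.573, -0.0, -1.637]
ft_force: [0.1, 0.9, -0.2]
grip_width: 84.9
```

Request:
arm_command(steps=[4, -0.08, 0, -4, 0, 4, -0.08, 0, -4, 0, 4, -0.08, 0, -4, 0, 4, 0, 4, 0, 0, 4, 0, 4, 0, 0, 4, 0, 3, 0, 0, 4, 0, 0, 0, 0, 4, 0, 0, 0, 0])

```text
t: 14.4
eef_pos: [542.2, -66.3, 113.0]
eef_rot: [-1.57, 0.0, -1.637]
ft_force: [-0.7, 0.1, -0.1]
grip_width: 40.2
```

Run:
```python
from h import *
save("top","pics/t4.png");save("side","pics/s4.png")
s=read_state();print(s["eef_pos"],s["eef_rot"],s["grip_width"],s["ft_force"])
b=cv2.imread("pics/s4.png"); 
f=lambda P:[round((proj("side",P)[0]-195)*6),round((proj("side",P)[1]-150)*6)]
print("reel top",f([660.7,-74.8,113]),"bottom",f([660.7,-74.8,53]),"paddle top",f([541,-66.5,84]),"tcp",f(s["eef_pos"]))
X=np.array([.9976,-.069,0])
t=np.linspace(0,2*np.pi,60)
for z in(53,113):
  P=np.array([f([660.7+28*np.cos(k),-74.8+28*np.sin(k),z]) for k in t]);print(z,P.min(0),P.max(0))
cv2.imwrite("pics/c5.png",cv2.resize(b[150:250,195:325],(780,600),interpolation=cv2.INTER_CUBIC))
```

```text
[542.7171174  -66.45731025 113.5908186 ] [-1.56862841e+00 -6.52833269e-05 -1.63680144e+00] 39.67634131642355 [-1.26892151  1.25650851  0.48970794]
reel top [253, 359] bottom [266, 451] paddle top [431, 281] tcp [425, 237]
53 [209 413] [324 491]
113 [193 321] [312 398]
```

View pics/c5.png

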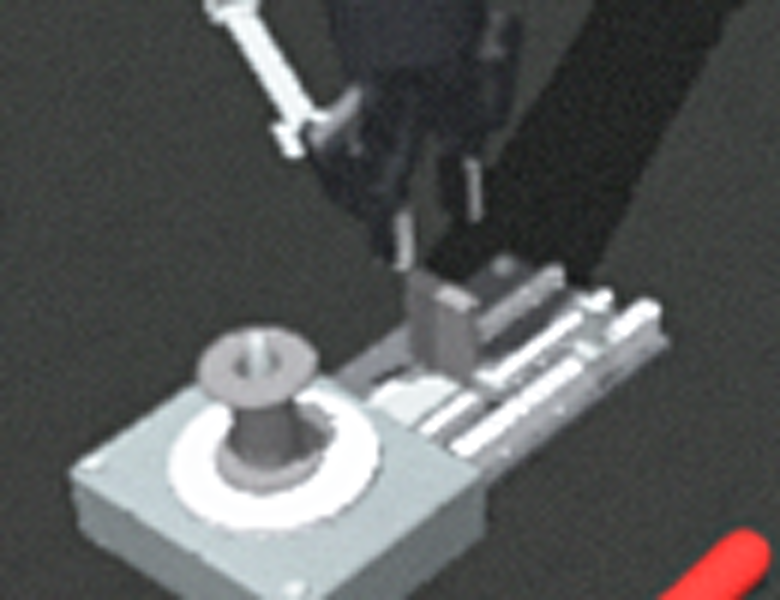

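The reel is seated, with its flange outline matching the prediction plus the camera bias. The paddle top at (445,290) lies below the fingers at (403,265) and (473,215). I'll descend and pinch.

Request:
arm_command(steps=[4, -0.2, 2, -0.15, 0, 4, 0, 2, 0, 0, 4, 0, 1, 0, 0, 4, 0, 1, 0, 0, 4, 0, 0.5, 0, 0, 4, 0, 0, 0, 0, 0, 0, 0, 0, 0, 0, 0, 0, 0, 0])

```text
t: 15.5
eef_pos: [540.4, -64.4, 47.8]
eef_rot: [-1.571, -0.0, -1.638]
ft_force: [-1.7, -0.3, 0.9]
grip_width: 11.4
```

Request:
arm_command(steps=[0, 0, 0, 0, 0, 0, 0, 0, 0, 0, 0, 0, 0, 0, 0, 0, 0, 0, 0, 0, 0, 0, 0, 0, 0, 0, 0, 0, 0, 0, 0, 0, 0, 0, 0, 0, 0, 0, 0, 0])

```text
t: 16.5
eef_pos: [540.3, -64.4, 47.8]
eef_rot: [-1.571, -0.0, -1.638]
ft_force: [-2.0, -0.1, 5.8]
grip_width: 11.5
```

Request:
arm_command(steps=[0, 0, 0, -0.8, 0, 0, 0, 0, -0.9, 0, 0, 0, 0, -0.9, 0, 0, 0, 0, -0.9, 0, 0, 0, 0, -0.9, 0, 0, 0, 0, -0.9, 0, 0, 0, 0, 0, 0, 0, 0, 0, 0, 0])

```text
t: 17.5
eef_pos: [489.2, -60.4, 47.8]
eef_rot: [-1.567, 0.001, -1.637]
ft_force: [8.4, 0.2, -3.6]
grip_width: 11.3
```

Run:
```python
from h import *
save("top","pics/t5.png");save("side","pics/s5.png")
s=read_state();print(s["eef_pos"],s["eef_rot"],s["grip_width"],s["ft_force"])
o=np.zeros((600,800,3),np.uint8)
a=cv2.imread("pics/t5.png");b=cv2.imread("pics/s5.png")
X=np.array([.9976,-.069,0]);Y=np.array([.069,.9976,0]);O=np.array([605.8,-71,0])
f=lambda P:[round((proj("side",P)[0]-260)*8),round((proj("side",P)[1]-170)*8)]
for n,x,y,z in(("ptr tip",-115.5,38,38),("ptr tip at clip",-120.5,38,38),("clip",-120.5,49,35),("clip top",-120.5,49,50),("paddle top",-115.5,22,84)):print(n,f(O+x*X+y*Y+[0,0,z]))
o[:,:]=cv2.resize(b[170:245,260:360],(800,600),interpolation=cv2.INTER_CUBIC)
cv2.imwrite("pics/c6.png",o)
```

```text
[489.28900524 -60.41126003  47.77530762] [-1.56658818e+00  1.24418657e-03 -1.63682902e+00] 10.99960615568664 [ 7.41556786  0.82930068 -2.64456693]
ptr tip [223, 279]
ptr tip at clip [232, 273]
clip [253, 290]
clip top [251, 260]
paddle top [187, 171]
```

View pics/c6.png

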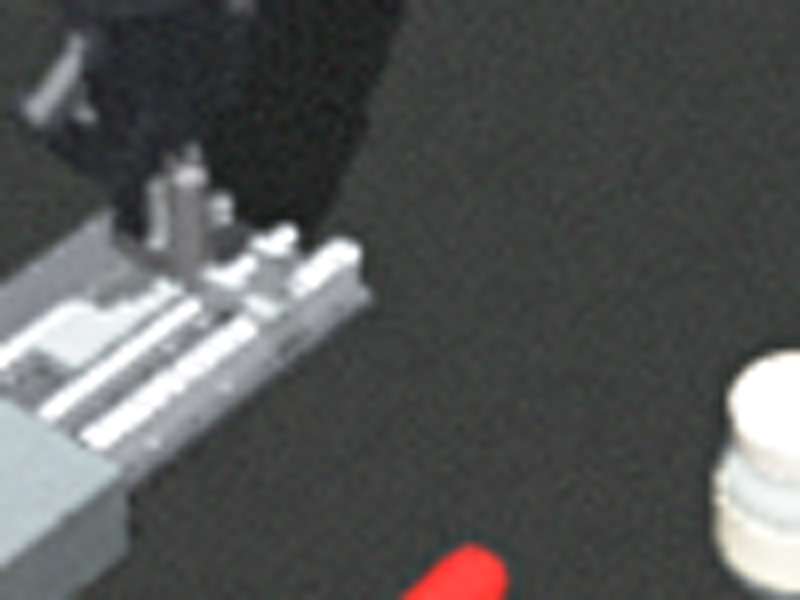

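The handle has been pulled about 51 mm (hand travel), with the pointer just short of the clip (foot at about (265,305), fin at about (275,260)). I'll add 4 mm and then compare pointer and clip in a closer crop.

Request:
arm_command(steps=[0, 0, 0, -0.2, 0, 0, 0, 0, -0.2, 0, 0, 0, 0, 0, 0, 0, 0, 0, 0, 0, 0, 0, 0, 0, 0, 0, 0, 0, 0, 0, 0, 0, 0, 0, 0, 0, 0, 0, 0, 0])

```text
t: 18.6
eef_pos: [485.5, -60.1, 47.8]
eef_rot: [-1.566, 0.001, -1.637]
ft_force: [7.2, 1.1, -3.6]
grip_width: 11.3
```

Run:
```python
from h import *
s=read_state();print(s["eef_pos"],s["grip_width"],s["ft_force"])
ims=[camera("side").astype(float) for _ in range(6)];b=np.mean(ims,0)[:,:,::-1].clip(0,255).astype(np.uint8)
t=np.mean([camera("top").astype(float) for _ in range(6)],0)[:,:,::-1].astype(np.uint8);cv2.imwrite("pics/t6.png",t)
X=np.array([.9976,-.069,0]);Y=np.array([.069,.9976,0]);O=np.array([605.8,-71,0])
# rail profile in top view, first picture: columns along winder x, y=49, z=30..45
a=cv2.imread("pics/t0.png").astype(np.float32)
def prof(im,x,y,z):
    u,v=proj("top",O+x*X+y*Y+[0,0,z]); return cv2.remap(im,np.float32([[u]]),np.float32([[v]]),1)[0,0]
for x in range(-172,-55,3):
    print(x,*[np.round(prof(a,x,y,32)).astype(int) for y in(42,46,50,56)],"| ptr",np.round(prof(a,x,35,38)).astype(int))
o=cv2.resize(b[185:225,270:320],(750,600),interpolation=cv2.INTER_CUBIC)
cv2.imwrite("pics/c7.png",o)
f=lambda P:[round((proj("side",P)[0]-270)*15),round((proj("side",P)[1]-185)*15)]
for x in(-115.5,-120.5):
  for y in(22,40,49):print(x,y,f(O+x*X+y*Y+[0,0,38]))
```

```text
[485.49166927 -60.12809753  47.79119309] 11.304179962241179 [ 7.18215049  1.06095859 -3.559087  ]
-172 [142 139 137] [174 172 169] [200 198 196] [167 165 163] | ptr [131 127 124]
-169 [176 172 170] [225 223 221] [247 245 245] [218 216 215] | ptr [156 151 148]
-166 [185 181 179] [242 241 240] [255 254 254] [235 233 232] | ptr [160 156 154]
-163 [177 175 171] [238 236 235] [254 253 253] [232 230 228] | ptr [160 155 151]
-160 [176 174 172] [236 234 234] [251 251 250] [230 227 226] | ptr [156 152 149]
-157 [183 179 177] [245 243 243] [254 254 254] [239 237 236] | ptr [155 152 148]
-154 [186 181 180] [248 247 247] [255 254 255] [234 231 231] | ptr [155 152 148]
-151 [183 178 176] [247 245 245] [254 254 254] [229 226 225] | ptr [155 152 148]
-148 [174 171 169] [242 240 241] [254 254 254] [226 223 222] | ptr [154 150 147]
-145 [166 163 162] [237 235 235] [255 255 255] [223 221 220] | ptr [154 149 146]
-142 [157 153 152] [227 226 226] [254 254 254] [219 217 215] | ptr [153 149 145]
-139 [148 144 143] [220 219 219] [254 253 253] [216 213 212] | ptr [153 148 144]
-136 [142 139 138] [214 212 21
[... 1568 characters left out ...]
 [125 121 120]
-76 [185 182 181] [247 246 246] [255 255 255] [236 233 232] | ptr [101  99  99]
-73 [185 182 181] [248 247 246] [255 255 255] [234 232 231] | ptr [128 127 125]
-70 [203 200 198] [249 248 248] [255 254 254] [225 222 221] | ptr [187 186 182]
-67 [222 220 217] [252 251 251] [255 254 254] [227 224 223] | ptr [233 232 227]
-64 [228 227 224] [254 253 253] [255 255 255] [225 221 220] | ptr [239 238 234]
-61 [217 213 210] [252 251 251] [255 254 254] [217 213 212] | ptr [215 212 207]
-58 [191 189 185] [247 246 246] [254 253 253] [207 204 204] | ptr [173 171 168]
-115.5 22 [211, 268]
-115.5 40 [275, 302]
-115.5 49 [308, 320]
-120.5 22 [227, 256]
-120.5 40 [291, 290]
-120.5 49 [324, 307]
```

View pics/c7.png

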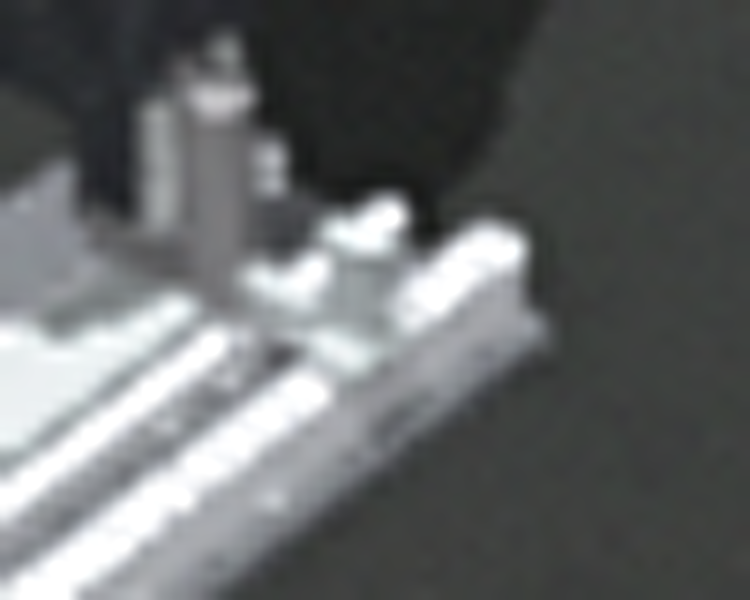

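The top profile puts the clip foot at about -130 to -110 (centre about -120) and the pointer home at -65, which makes the pull 55. The side crop is less clear and might show the pointer a few mm short of the fin. I'll compare with the first side picture, where the clip is clear of the hand.

Run:
```python
from h import *
m=lambda n,k:np.mean([camera(n).astype(float) for _ in range(k)],0)[:,:,::-1].clip(0,255).astype(np.uint8)
b=m("side",4);cv2.imwrite("pics/s7.png",b)
a=cv2.imread("pics/s0.png")
cr=lambda i,x,y,w,h:cv2.resize(i[y:y+h,x:x+w],(400,300),interpolation=cv2.INTER_LINEAR)
d=cv2.absdiff(a,b)
t=cv2.imread("pics/t0.png");t6=cv2.imread("pics/t6.png")
o=np.vstack([np.hstack([cr(a,270,188,44,33),cr(b,270,188,44,33)]),np.hstack([cr(t,340,172,44,33),cr(t6,340,172,44,33)])])
cv2.imwrite("pics/c8.png",o)
X=np.array([.9976,-.069,0]);Y=np.array([.069,.9976,0]);O=np.array([605.8,-71,0])
def f(n,x,y,z):
    q=proj(n,O+x*X+y*Y+[0,0,z]); x0,y0=(270,188) if n=="side" else(340,172); k=400/44
    return [round((q[0]-x0)*k),round((q[1]-y0)*k)]
for nm,p in dict(clipfoot=(-120,49,32),fin61=(-120,49,61),fin51=(-120,49,51),ptr=(-120,38,38),ptrhome=(-65,38,38),railend=(-170,49,30),railend2=(-173,54,30)).items():print(nm,f("side",*p),f("top",*p))
```

```text
clipfoot [196, 173] [72, 218]
fin61 [193, 108] [78, 215]
fin51 [194, 131] [76, 216]
ptr [171, 147] [101, 220]
ptrhome [63, 229] [111, 82]
railend [290, 105] [62, 343]
railend2 [306, 106] [49, 350]
```

View pics/c8.png

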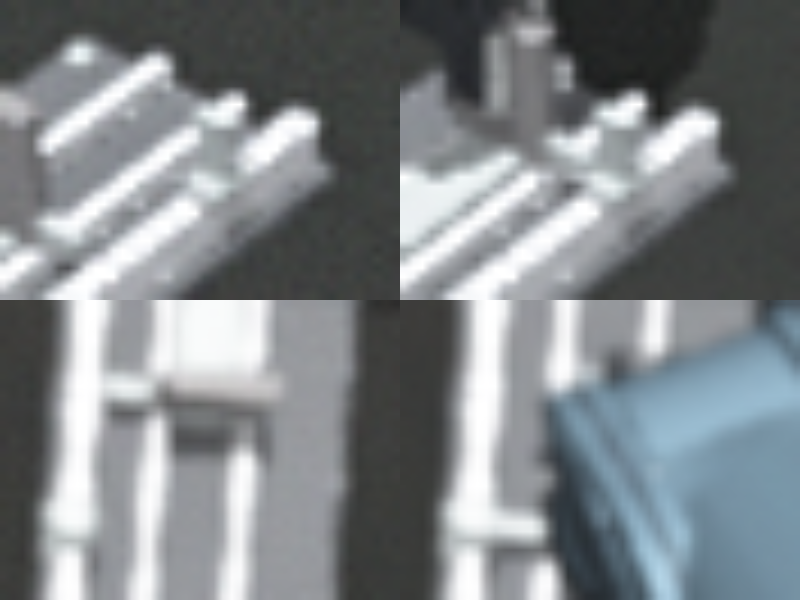

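The top view shows it clearly: the pointer (row about 525) now lies level with the clip (rows about 505–545). One numeric check follows, plus the reel.

Run:
```python
from h import *
X=np.array([.9976,-.069,0]);Y=np.array([.069,.9976,0]);O=np.array([605.8,-71,0])
t0=cv2.imread("pics/t0.png").astype(np.float32);t6=cv2.imread("pics/t6.png").astype(np.float32)
xs=np.arange(-140,-99,2)
def pr(im,y,z): 
    q=np.float32([proj("top",O+x*X+y*Y+[0,0,z]) for x in xs]); return cv2.remap(im,q[:,:1],q[:,1:],1)[:,0].mean(1).round().astype(int)
print(xs);print("ptr",pr(t6,34,38));print("ptr",pr(t6,36,38))
for y in(59,61,63):print("clip",y,pr(t0,y,33))
s=read_state();print(s["t"],s["eef_pos"],s["grip_width"],s["ft_force"],np.abs(s["qvel"]).max())
```

```text
[-140 -138 -136 -134 -132 -130 -128 -126 -124 -122 -120 -118 -116 -114
 -112 -110 -108 -106 -104 -102 -100]
ptr [149 148 139 127 114 101 131 166 207 233 237 225 201 179 156 152 150 151
 152 152 153]
ptr [146 144 135 123 112 103 133 167 205 231 237 225 203 179 156 152 149 150
 151 151 151]
clip 59 [164 164 168 176 182 184 184 183 187 199 210 221 221 216 203 188 181 178
 174 170 165]
clip 61 [128 131 138 145 154 156 156 155 157 167 179 189 189 185 168 148 141 134
 131 129 125]
clip 63 [ 98 103 108 116 124 125 127 123 122 131 139 146 146 140 126 114 107 102
 101 100  98]
19.4 [485.50562325 -60.15757836  47.78443548] 11.057066866851242 [ 7.96584125  0.62470921 -2.79848857] 0.0015725015229846146
```

```bash
python3 -c "
from station import *
print(finish_job())"
```

```text
the job is handed in; nothing more can be done
None
```

I put the reel on the winder's spindle and let go of it. I then pulled the brake-release handle about 55 mm to the clip and handed the job in at 19.4 s with the handle still held. `finish_job` reports no verdict, so these are my own last checks:

- **Reel:** the side view, taken after release, shows it upright and down on the platter, with its outline matching the expected position within about 2 mm. I did not look at it again after pulling the handle, but nothing came near it.
- **Handle:** the top view puts the pointer at about -120 mm and the clip at about -121 ± 1.5 mm along the winder's x, well inside the 7 mm limit. The fingers are closed on the paddle at 11 mm, the tool feels about 8 N of spring pull, and the arm is at rest.
- **Bystanders:** I felt no contact with them and the moves kept clear, but I did not measure their positions at the end.

Some readings disagreed:

- **Side camera:** it sits about 1–2 pixels off from the arm's own position, so I used it only to compare one thing with another. One side crop suggested the pointer was 5–8 mm short of the clip. A clearer top view and the hand's 55 mm of travel contradicted that.
- **Grip width:** the reel read 53 mm across the flanges instead of 56 mm, but it stayed straight in the grip.

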